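# Swap over the lidded ingredient boxes

### The job

Service is moving on to the green ingredient box: tip the orange lid forward so that it drops fully shut, and flip the green lid up and back past its balance point so that it stays leaning fully open by itself. Do it only by pushing gently with the fingertips or the outside of the fingers; do not grip or lift anything. Leave both boxes standing where they are and do not disturb the bottle, tub, bowl or scissors.

Things in the scene. Friction and masses are not known exactly. Their poses are not given: they have to be found in the camera images.
- green_box: an open stainless box, 108 mm along its x by 120 mm along its y, 110 mm tall, walls 4 mm, about 1.8 kg filled, standing loose on the counter with small capped pots inside; origin at the centre of its underside, x points from the lip side (facing the robot) to the hinge side, z up. Its green lid is hinged on the top edge of its far (+x) wall
- green_lid (a joint): angle of the green lid (120 mm wide and 108 mm long, with a lip tab 60 mm wide in the middle of its free edge that juts out 30 mm more, so 138 mm from hinge to lip edge; 5 mm thick, about 0.12 kg): 0 = shut and level, grows as it swings up and away from the robot, 1.95 = leaning back on its stop. It balances near 1.57; before that it sinks shut, beyond it sinks open, slowly, on a damped hinge (about 4 rad/s at most, no spring). Shut at the start
- green_hinge (a point): middle of the hinge line of the green lid, in the plane of the lid's underside: 54 mm along +x from the box's middle and 111 mm above the counter; the hinge line runs along the box's y
- green_lip (a point): middle of the lip edge of the green lid (tab 60 mm wide), on its underside, 138 mm from the hinge. When the lid is shut the lip juts out 30 mm in front of the box wall, 111 mm above the counter, with free space under it
- orange_box: an open stainless box, 108 mm along its x by 120 mm along its y, 110 mm tall, walls 4 mm, about 1.8 kg filled, standing loose on the counter with small capped pots inside; origin at the centre of its underside, x points from the lip side (facing the robot) to the hinge side, z up. Its orange lid is hinged on the top edge of its far (+x) wall
- orange_lid (a joint): angle of the orange lid (120 mm wide and 108 mm long, with a lip tab 60 mm wide in the middle of its free edge that juts out 30 mm more, so 138 mm from hinge to lip edge; 5 mm thick, about 0.12 kg): 0 = shut and level, grows as it swings up and away from the robot, 1.95 = leaning back on its stop. It balances near 1.57; before that it sinks shut, beyond it sinks open, slowly, on a damped hinge (about 4 rad/s at most, no spring). Open, on its stop at the start
- orange_hinge (a point): middle of the hinge line of the orange lid, in the plane of the lid's underside: 54 mm along +x from the box's middle and 111 mm above the counter; the hinge line runs along the box's y
- orange_lip (a point): middle of the lip edge of the orange lid (tab 60 mm wide), on its underside, 138 mm from the hinge. When the lid is shut the lip juts out 30 mm in front of the box wall, 111 mm above the counter, with free space under it
- bottle: white round bottle with a green cap, 60 mm across, 170 mm tall, loose, in a row with the two boxes (any order); origin at the centre of its underside
- tub: clear open plastic tub 110 x 140 x 75 mm, loose, on the left; origin at the centre of its underside
- bowl: steel bowl 140 mm across, 60 mm tall, loose, on the right; origin at the centre of its underside
- scissors: kitchen scissors with orange handles lying flat, about 200 mm long along its x, 72 mm wide, 12 mm thick, loose, beyond the boxes; origin near the pivot, on the counter, blades towards its +x
Mind the look-alikes: they are no part of the job. Leave any red or yellow look-alike of the orange_box alone.

How it is judged:
By the outcome, as a careful person would: the job done as asked, in the order asked, and still so for the second after the job is handed in, with the robot touching nothing.
It also fails if it takes over 64 s, if anything falls off the work surface, if the arm or the gripper's body presses on something with over 40 N, if the wrist force passes 120 N, or if a joint passes its speed limit or range.

### The arm

A 6-joint arm with a two-finger parallel gripper is mounted at the origin on the work surface. World frame = base frame: x ahead of the robot, y to its left, z up, the work surface at z = 0. Lengths are in m, angles in rad, forces in N, time in s.
With the tool pointing down it reaches from about 0.3 to 1 m from the base axis. Payload 5.1 kg.
Tool frame: the origin (TCP) lies midway between the tips of the shut fingers; the grasp point (between the pads) lies 19 mm behind it; z points along the fingers, y is the line along which they close (so a half turn about z gives the same grasp; the last joint's range is limited). The gripper opens to 95 mm and grips with 3 to 60 N. Pads are 20 mm wide; open, the fingers measure 119 mm over their backs; the gripper's body (75 mm by 180 mm) begins 59 mm behind the grasp point.
Start: joints at [-1.418, 0.124, 1.65, -0, 1.367, -0.083], TCP at [0.152, -0.632, 0.215] pointing down, gripper open.
Joint ranges: [-2.61, 2.61], [-1.02, 2.33], [0.03, 2.71], [-1.35, 4.49], [0.32, 2.68], [-2.91, 2.91]. Speed limits (rad/s): [2.57, 2.57, 3.14, 3.14, 3.14, 3.14].

### API

Orientations are given as a unit quaternion [w, x, y, z].
In Python, from cell import env gives the robot as it stands.
- The arm moves only by the tool move_arm, never from a script. Its argument "steps" is a list of rows, each a list of 3 entries, a list of its own where there are three numbers: the turn, a rotation vector about the world's x, y, z in degrees, then the shift along the world's x, y, z in mm, then the opening, from -1 (shut) to 1 (fully open). In form: [[[wx, wy, wz], [x, y, z], grip], ...]. A call has exactly 5 rows; each row is the pose to reach, as a shift and turn from the pose commanded when the call began; what a row does not reach only later rows make up. A row lasts 1/10 s, in which the tool goes at most 50 mm and 8.59 degrees, less where a joint would pass 70% of its speed; a pose out of reach is approached as far as the arm can. A call with a gripper value outside its range is refused whole. The fingers move at their own pace and stop on an object; the grip force is fixed at half the most. Time passes only in rows, so rows that repeat a pose let the fingers close, or fill a call up. It gives the time, the measured TCP pose, the force, the opening and the grip force at its end, in the units of the state.
- env.observe(): the state, without advancing time (a new reading comes with each control period).
- env.capture(name): name is "side" or "top"; returns a dict with "image" (400x640x3 uint8, red, green, blue), "intrinsics" (3x3 intrinsics, pixels), "xyz" and "orientation" of the camera in the world. Camera axes: x right, y down, z forward; pixel columns grow to the right and rows downward; lengths in m; the calibration is good to about 2 mm. A picture is of the moment at which its call begins. There is no depth.
- env.job_done(): hands the job in; it is judged then, once.
The state is a dict: "clock": time; "joint_pos": joint angles; "joint_velocities": joint speeds; "effort": joint torques, N m; "ee_pos": TCP position; "orientation": TCP orientation; "contact_force": force on the tool from outside, world axes, zero at the start; "ft_torque": the same for the moment, N m; "finger_gap": finger opening in m; "finger_force": force on a finger pad.
Only numpy, scipy, OpenCV 4.12 (cv2) and the standard library are available. Lean on these libraries where they do the work, as an engineer would, in place of code of your own. Each camera call takes 0.05 s, during which the arm holds its last target. There are 200 camera calls.

## Working session

There is one attempt and no reset: what is moved stays moved. The work goes in short steps, Python scripts to look and compute and a tool call to move; the robot and the scene stay as the last step left them, time stands still between calls to the robot, and variables do not carry over. Pictures are saved under pics/ and viewed, at most 10 in all, crops included, and the job is handed in when it is done.

Besides the shell and the picture viewer there is one more tool, called after ">>>" as name(argument=value, ...), one argument or row to a line, values as JSON. move_arm: Moves the arm, as the interface text tells. Its arguments: {"type":"object","properties":{"steps":{"type":"array"}},"required":["steps"]}

```bash
mkdir -p pics; cat > h.py <<'E'
import numpy as np,cv2
from cell import env
from scipy.spatial.transform import Rotation as R
def cap(n,f):
    c=env.capture(n); cv2.imwrite('pics/'+f,c['image'][:,:,::-1]); 
    np.savez('pics/'+n+'.npz',K=c['intrinsics'],t=c['xyz'],q=c['orientation']); return c
def ray(n,u,v):
    c=np.load('pics/'+n+'.npz'); q=c['q']; r=R.from_quat([q[1],q[2],q[3],q[0]]) if q.shape==(4,) else R.from_matrix(q)
    d=r.apply(np.linalg.inv(c['K'])@[u,v,1]); return c['t'],d/np.linalg.norm(d)
def onz(n,u,v,z):
    t,d=ray(n,u,v); return t+d*(z-t[2])/d[2]
def tri(a,b):
    (t1,d1),(t2,d2)=ray(*a),ray(*b); s=np.linalg.lstsq(np.c_[d1,-d2],t2-t1,rcond=None)[0]
    p,q=t1+s[0]*d1,t2+s[1]*d2; return (p+q)/2,np.linalg.norm(p-q)
def proj(n,p):
    c=np.load('pics/'+n+'.npz'); q=c['q']; r=R.from_quat([q[1],q[2],q[3],q[0]]) if q.shape==(4,) else R.from_matrix(q)
    x=c['K']@r.inv().apply(np.array(p)-c['t']); return x[:2]/x[2]
E
python3 - <<'E'
from h import *
for n in('top','side'):
    c=cap(n,n+'0.png'); print(n,c['xyz'],c['orientation'],c['intrinsics'].tolist())
print(env.observe())
E
```

```text
top [0.28191492 0.00236247 1.5191496 ] [ 0.07127788 -0.69835822  0.70942762 -0.06267157] [[392.1357251897657, 0.0, 321.9560587630191], [0.0, 392.1357251897657, 195.76029002575038], [0.0, 0.0, 1.0]]
side [0.05508151 0.95942607 0.88828096] [ 0.10391929 -0.22378595  0.8658927  -0.43514419] [[438.37863855190375, 0.0, 325.65486693765047], [0.0, 438.37863855190375, 201.96566265269905], [0.0, 0.0, 1.0]]
{'clock': 0.1, 'joint_pos': array([-1.41762021e+00,  1.24432865e-01,  1.65156287e+00, -4.93509520e-06,
        1.36749630e+00, -8.26096019e-02]), 'joint_velocities': array([-0.00174342, -0.00188798, -0.00195021, -0.00204322,  0.00064607,
        0.00227848]), 'effort': array([ 3.92363272e-04, -4.18879724e+01, -3.61098540e+01,  7.77464546e-02,
        4.62333311e-02, -6.82870746e-05]), 'ee_pos': array([ 0.15171805, -0.63143558,  0.21349948]), 'orientation': array([-9.49014058e-04,  9.93058176e-01,  1.17620397e-01, -3.59159677e-05]), 'contact_force': array([ 0.04595994,  1.128112  , -0.39223097]), 'ft_torque': array([-0.00973662,  0.04971915, -0.06026521]), 'finger_force': 0.0, 'finger_gap': 0.09520720354283273}
```

View pics/top0.png

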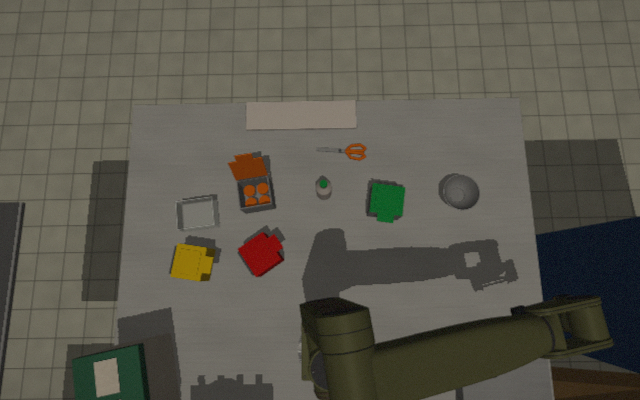

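View pics/side0.png

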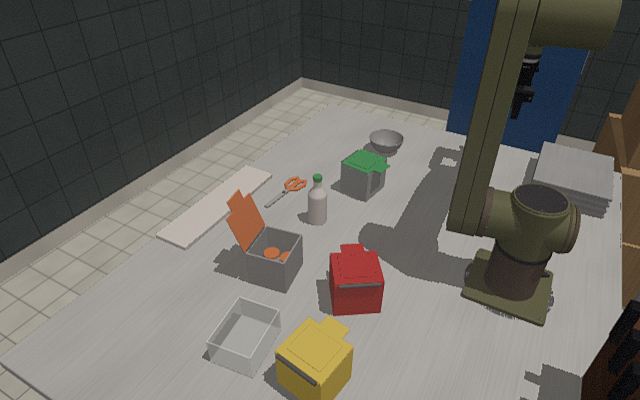

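The top view shows the orange box at about (256,193) with its open lid at (249,165), the green box at (386,200), the bottle at (323,187), and the red (262,254) and yellow (192,262) look-alikes. I'm enlarging the orange and green boxes to confirm them and read corners.

```bash
python3 - <<'E'
import cv2,numpy as np
t=cv2.imread('pics/top0.png');s=cv2.imread('pics/side0.png')
z=lambda i,x,y,w,h,k:cv2.resize(i[y:y+h,x:x+w],None,fx=k,fy=k,interpolation=cv2.INTER_CUBIC)
a=z(t,220,145,66,72,6);b=z(t,355,170,66,72,6)
cv2.imwrite('pics/c1.png',np.hstack([a,b]))
a=z(s,220,180,90,120,4);b=z(s,330,140,90,120,4)
cv2.imwrite('pics/c2.png',np.hstack([a,b]))
E
```

```text
(no output)
```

View pics/c1.png

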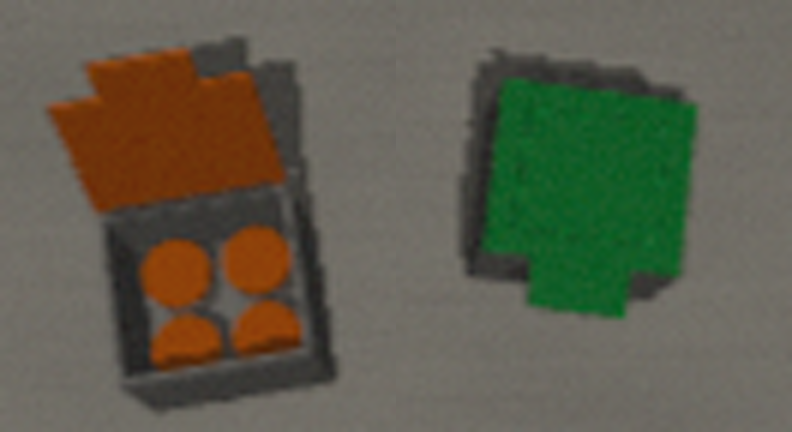

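View pics/c2.png

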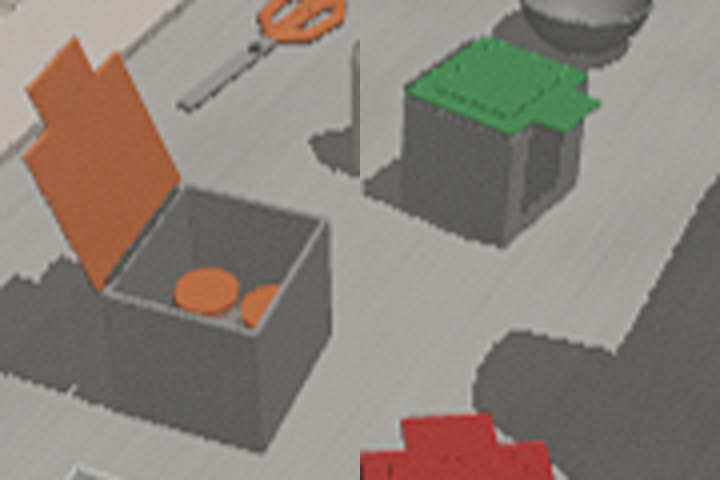

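The crops confirm it. The orange box is the one with orange pots and an open, upright lid, with hinge corners at top-crop (102,212) and (285,182). The green lid is shut, with its tab at (528–625,310). The red and yellow boxes are different colours. Next I triangulate.

```bash
python3 - <<'E'
from h import *
np.set_printoptions(precision=4,suppress=True)
T=lambda x,y,ox:('top',ox+(x+.5)/6-.5,145+(y+.5)/6-.5) if ox==220 else ('top',ox+(x+.5)/6-.5,170+(y+.5)/6-.5)
S=lambda x,y,ox,oy:('side',ox+(x+.5)/4-.5,oy+(y+.5)/4-.5)
O={'hL':((102,212),(102,290)),'hR':((285,182),(181,182)),'fL':((125,380),(260,332)),'tL':((88,62),(28,92)),'tR':((188,48),(75,38)),'sL':((50,107),(24,157)),'sR':((250,73),(120,55))}
for k,(a,b) in O.items(): print('O',k,*tri(T(*a,220),S(*b,220,180)))
G={'hL':((109,78),(45,90)),'hR':((299,103),(130,37)),'sL':((89,250),(152,133)),'tL':((132,305),(200,131)),'tR':((229,317),(240,102)),'sR':((284,277),(227,72))}
for k,(a,b) in G.items(): print('G',k,*tri(T(*a,355),S(*b,330,140)))
for n,u,v,z in(('bottle top',323,183,.17),('tub',197,213,.075),('red',262,254,.11),('redtab',279,237,.11),('yel',192,262,.11),('bowl',460,191,.06),('sc',345,151,0)): print(n,onz('top',u,v,z))
E
```

```text
O hL [0.6176 0.3324 0.1108] 6.770872136190432e-05
O hR [0.6347 0.2197 0.1115] 0.0006418649004582189
O fL [0.511  0.3149 0.1107] 0.003162702884132275
O tL [0.6748 0.3131 0.2354] 0.0016616448637008004
O tR [0.6816 0.2559 0.2386] 0.0004529721905536247
O sL [0.6573 0.3412 0.2102] 0.0012740797449611835
O sR [0.6739 0.2249 0.209 ] 0.002994461410058892
G hL [ 0.5976 -0.1687  0.118 ] 0.0012130805292315124
G hR [ 0.5766 -0.2842  0.118 ] 0.0057834738423881244
G sL [ 0.4922 -0.1524  0.1186] 0.002019284742717179
G tL [ 0.4596 -0.1768  0.1171] 0.0038060873341231884
G tR [ 0.45   -0.2349  0.1165] 0.0005388669418029435
G sR [ 0.4742 -0.2678  0.1207] 0.003002565506508298
bottle top [0.5869 0.0126 0.17  ]
tub [0.5018 0.4857 0.075 ]
red [0.3449 0.2344 0.11  ]
redtab [0.4044 0.1741 0.11  ]
yel [0.3204 0.4838 0.11  ]
bowl [ 0.5717 -0.5038  0.06  ]
sc [ 0.7559 -0.0767  0.    ]
```

>>> move_arm(
  steps=[
    [[0, 0, 0], [0, 0, 45], -1],
    [[0, 0, 0], [0, 0, 90], -1],
    [[0, 0, 0], [0, 0, 135], -1],
    [[0, 0, 0], [10, 20, 175], -1],
    [[0, 0, -5], [34, 58, 186], -1],
  ],
)

```text
clock: 0.6
ee_pos: [0.1851, -0.5757, 0.4058]
orientation: [0.004, 0.997, 0.071, 0.0]
contact_force: [0.9, 1.2, 1.1]
finger_gap: 0.0603
finger_force: 0.0
```

>>> move_arm(
  steps=[
    [[0, 0, 0], [24, 38, 0], -1],
    [[0, 0, 0], [48, 76, 0], -1],
    [[0, 0, 0], [72, 114, 0], -1],
    [[0, 0, 0], [96, 152, 0], -1],
    [[0, 0, 0], [120, 190, 0], -1],
  ],
)

```text
clock: 1.1
ee_pos: [0.3063, -0.3822, 0.4001]
orientation: [-0.0, 0.997, 0.074, -0.0]
contact_force: [1.1, -0.2, 0.2]
finger_gap: 0.0204
finger_force: 0.0
```

>>> move_arm(
  steps=[
    [[0, 0, 0], [24, 38, 0], -1],
    [[0, 0, 0], [48, 76, 0], -1],
    [[0, 0, 0], [72, 114, 0], -1],
    [[0, 0, 0], [96, 152, 0], -1],
    [[0, 0, 0], [120, 190, 0], -1],
  ],
)

```text
clock: 1.6
ee_pos: [0.4263, -0.1922, 0.4003]
orientation: [-0.0, 0.997, 0.074, -0.0]
contact_force: [0.6, -0.0, 0.2]
finger_gap: 0.0001
finger_force: 0.0
```

>>> move_arm(
  steps=[
    [[0, 0, 0], [24, 38, 0], -1],
    [[0, 0, 0], [48, 76, 0], -1],
    [[0, 0, 0], [72, 114, 0], -1],
    [[0, 0, 0], [96, 152, 0], -1],
    [[0, 0, 0], [120, 190, 0], -1],
  ],
)

```text
clock: 2.1
ee_pos: [0.5463, -0.0021, 0.4002]
orientation: [0.0, 0.997, 0.074, -0.0]
contact_force: [0.2, -0.8, -0.1]
finger_gap: 0.0004
finger_force: 0.0
```

>>> move_arm(
  steps=[
    [[0, 0, 0], [24, 38, 0], -1],
    [[0, 0, 0], [48, 76, 0], -1],
    [[0, 0, 0], [72, 114, 0], -1],
    [[0, 0, 0], [96, 152, 0], -1],
    [[0, 0, 0], [120, 190, 0], -1],
  ],
)

```text
clock: 2.6
ee_pos: [0.6664, 0.1877, 0.3999]
orientation: [0.0, 0.997, 0.074, -0.0]
contact_force: [-0.5, -0.1, 0.5]
finger_gap: 0.0004
finger_force: 0.0
```

>>> move_arm(
  steps=[
    [[0, 0, 0], [26, 33, 0], -1],
    [[0, 0, 0], [51, 66, 0], -1],
    [[0, 0, 0], [76, 99, 0], -1],
    [[0, 0, 0], [76, 99, -30], -1],
    [[0, 0, 0], [76, 99, -70], -1],
  ],
)

```text
clock: 3.1
ee_pos: [0.7433, 0.2868, 0.3309]
orientation: [-0.0, 0.997, 0.075, 0.002]
contact_force: [1.7, -0.9, 0.1]
finger_gap: 0.0002
finger_force: 0.0
```

>>> move_arm(
  steps=[
    [[0, 0, 0], [0, 0, -35], -1],
    [[0, 0, 0], [0, 0, -70], -1],
    [[0, 0, 0], [0, 0, -100], -1],
    [[0, 0, 0], [0, 0, -125], -1],
    [[0, 0, 0], [0, 0, -125], -1],
  ],
)

```text
clock: 3.6
ee_pos: [0.7389, 0.2841, 0.1983]
orientation: [0.001, 0.997, 0.074, -0.005]
contact_force: [0.6, 0.1, -0.1]
finger_gap: 0.0005
finger_force: 0.0
```

```bash
python3 - <<'E'
from h import *
c=cap('side','side1.png'); print(c['image'].shape)
i=cv2.imread('pics/side1.png')[120:300,180:360]; cv2.imwrite('pics/s1c.png',cv2.resize(i,None,fx=3,fy=3))
E
```

```text
(400, 640, 3)
```

View pics/s1c.png

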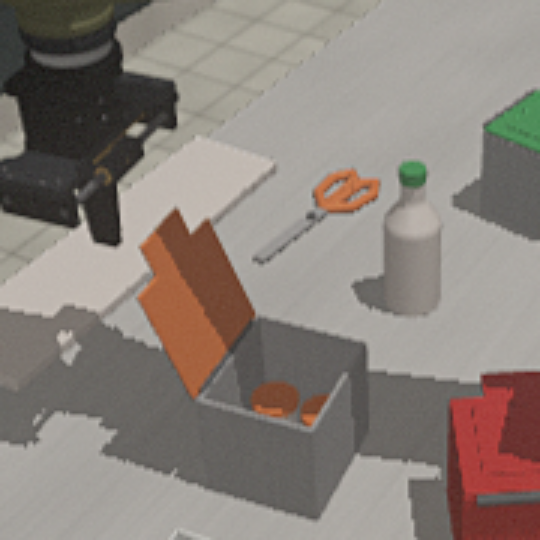

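The closed fingers hang behind the orange lid, with the tip at crop (107,240), clear of it. I now push it forward gently.

>>> move_arm(
  steps=[
    [[0, 0, 0], [-15, -2, 0], -1],
    [[0, 0, 0], [-30, -4, 0], -1],
    [[0, 0, 0], [-40, -6, 0], -1],
    [[0, 0, 0], [-50, -8, 0], -1],
    [[0, 0, 0], [-60, -9, 0], -1],
  ],
)

```text
clock: 4.15
ee_pos: [0.6819, 0.2759, 0.2071]
orientation: [-0.0, 0.997, 0.074, 0.001]
contact_force: [-0.0, -0.5, 0.4]
finger_gap: 0.0005
finger_force: 0.2
```

>>> move_arm(
  steps=[
    [[0, 0, 0], [-12, -2, 0], -1],
    [[0, 0, 0], [-24, -4, 0], -1],
    [[0, 0, 0], [-36, -6, 0], -1],
    [[0, 0, 0], [-48, -7, 0], -1],
    [[0, 0, 0], [-60, -9, 0], -1],
  ],
)

```text
clock: 4.65
ee_pos: [0.621, 0.267, 0.2059]
orientation: [-0.0, 0.997, 0.074, 0.0]
contact_force: [0.3, 0.5, 0.0]
finger_gap: 0.0005
finger_force: 0.1
```

>>> move_arm(
  steps=[
    [[0, 0, 0], [-10, -2, 0], -1],
    [[0, 0, 0], [-20, -3, 0], -1],
    [[0, 0, 0], [-20, -3, 0], -1],
    [[0, 0, 0], [-20, -3, 30], -1],
    [[0, 0, 0], [-20, -3, 70], -1],
  ],
)

```text
clock: 5.15
ee_pos: [0.6004, 0.2635, 0.2729]
orientation: [0.001, 0.997, 0.074, -0.003]
contact_force: [-0.1, 1.0, -0.4]
finger_gap: 0.0004
finger_force: 0.0
```

>>> move_arm(
  steps=[
    [[0, 0, 0], [0, 0, 40], -1],
    [[0, 0, 0], [0, 0, 80], -1],
    [[0, 0, 0], [0, -20, 120], -1],
    [[0, 0, -8], [-15, -60, 130], -1],
    [[0, 0, -16], [-30, -100, 130], -1],
  ],
)

```text
clock: 5.65
ee_pos: [0.5726, 0.1635, 0.4094]
orientation: [-0.001, 0.998, -0.067, 0.003]
contact_force: [0.7, 0.3, -0.4]
finger_gap: 0.0004
finger_force: 0.0
```

```bash
python3 - <<'E'
from h import *
np.set_printoptions(precision=3,suppress=True)
cap('side','side2.png');o=env.observe();print(o['joint_pos'],o['ee_pos'])
i=cv2.imread('pics/side2.png')[120:320,180:440]; cv2.imwrite('pics/s2c.png',cv2.resize(i,None,fx=2.5,fy=2.5))
E
```

```text
[ 0.182 -0.055  1.515 -0.004  1.679  1.897] [0.571 0.158 0.409]
```

View pics/s2c.png

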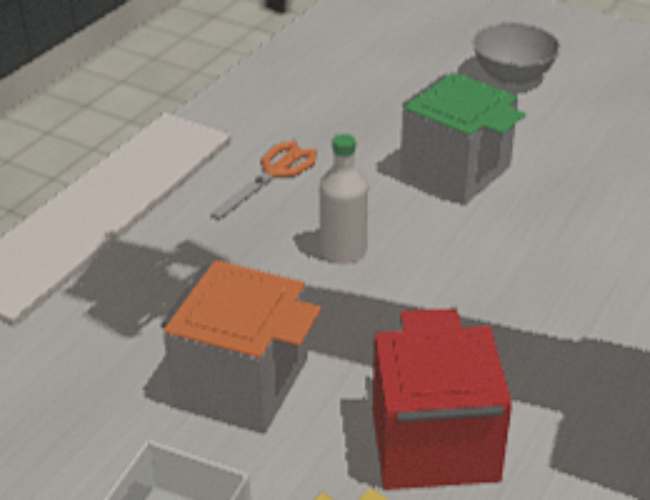

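The orange lid is flat shut, with its tab at crop (300,320), and the box, bottle and scissors have not moved. Now to the front of the green box, tilting the fingers forward.

>>> move_arm(
  steps=[
    [[0, 0, 0], [-20, -40, 0], -1],
    [[0, 0, -2], [-40, -80, 0], -1],
    [[0, 0, -2], [-60, -122, 0], -1],
    [[0, 0, -2], [-80, -164, 0], -1],
    [[0, 0, -2], [-100, -206, 0], -1],
  ],
)

```text
clock: 6.2
ee_pos: [0.471, -0.0434, 0.4058]
orientation: [0.0, 0.997, -0.082, 0.0]
contact_force: [-0.3, 0.1, 0.0]
finger_gap: 0.0006
finger_force: 0.0
```

>>> move_arm(
  steps=[
    [[-1.3, -7.8, 0], [-15, -30, 0], -1],
    [[-2.6, -15.6, 0], [-30, -60, 0], -1],
    [[-4, -23.4, 0], [-50, -90, 0], -1],
    [[-5.3, -31.2, 0], [-65, -120, 0], -1],
    [[-6.6, -39, 0], [-75, -150, 0], -1],
  ],
)

```text
clock: 6.7
ee_pos: [0.3963, -0.1924, 0.4076]
orientation: [0.031, 0.936, -0.076, 0.341]
contact_force: [-1.6, -0.7, -1.0]
finger_gap: 0.0007
finger_force: 0.0
```

>>> move_arm(
  steps=[
    [[-1, -6, 0], [0, 0, -20], -1],
    [[-1, -6, 0], [0, 0, -50], -1],
    [[-1, -6, 0], [0, 0, -80], -1],
    [[-1, -6, 0], [0, 0, -110], -1],
    [[-1, -6, 0], [0, 0, -110], -1],
  ],
)

```text
clock: 7.2
ee_pos: [0.3956, -0.1911, 0.2898]
orientation: [0.03, 0.92, -0.077, 0.384]
contact_force: [-0.1, 0.9, -0.8]
finger_gap: 0.0002
finger_force: 0.0
```

```bash
python3 - <<'E'
from h import *
np.set_printoptions(precision=3,suppress=True)
o=env.observe();q=o['orientation'];print(o['joint_pos'],o['ee_pos'],R.from_quat([q[1],q[2],q[3],q[0]]).as_matrix())
E
```

```text
[-0.908 -0.969  2.444  0.571  1.101  0.717] [ 0.396 -0.191  0.29 ] [[ 0.694 -0.166  0.701]
 [-0.119 -0.986 -0.115]
 [ 0.71  -0.003 -0.704]]
```

>>> move_arm(
  steps=[
    [[0, 0, 0], [15, -4, -10], -1],
    [[0, 0, 0], [28, -8, -30], -1],
    [[0, 0, 0], [28, -8, -60], -1],
    [[0, 0, 0], [28, -8, -90], -1],
    [[0, 0, 0], [28, -8, -90], -1],
  ],
)

```text
clock: 7.7
ee_pos: [0.424, -0.1988, 0.202]
orientation: [0.031, 0.92, -0.077, 0.384]
contact_force: [-0.0, 0.9, -0.3]
finger_gap: 0.0003
finger_force: 0.0
```

>>> move_arm(
  steps=[
    [[0, 0, 0], [0, 0, -25], -1],
    [[0, 0, 0], [0, 0, -50], -1],
    [[0, 0, 0], [0, 0, -75], -1],
    [[0, 0, 0], [0, 0, -100], -1],
    [[0, 0, 0], [0, 0, -115], -1],
  ],
)

```text
clock: 8.2
ee_pos: [0.4258, -0.2009, 0.0923]
orientation: [0.033, 0.918, -0.076, 0.387]
contact_force: [0.1, -1.3, -0.1]
finger_gap: 0.0002
finger_force: 0.0
```

```bash
python3 - <<'E'
from h import *
np.set_printoptions(precision=3,suppress=True)
o=env.observe();q=o['orientation'];print(o['joint_pos'],o['ee_pos'],R.from_quat([q[1],q[2],q[3],q[0]]).as_matrix())
cap('side','side3.png')
i=cv2.imread('pics/side3.png')[110:260,280:480]; cv2.imwrite('pics/s3c.png',cv2.resize(i,None,fx=3.5,fy=3.5))
E
```

```text
[-0.843 -0.648  2.637  0.829  0.653  0.345] [ 0.426 -0.201  0.092] [[ 0.688 -0.165  0.706]
 [-0.114 -0.986 -0.12 ]
 [ 0.716  0.002 -0.698]]
```

View pics/s3c.png

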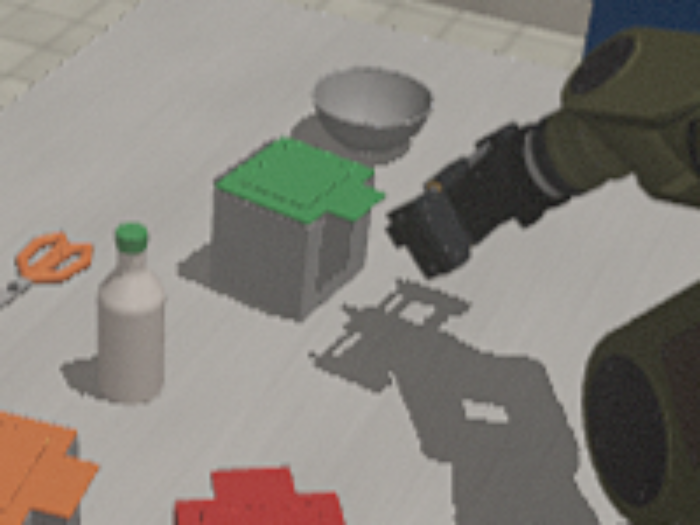

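>>> move_arm(
  steps=[
    [[0, 0, 0], [10, -2, 0], -1],
    [[0, 0, 0], [20, -3, 0], -1],
    [[0, 0, 0], [29, -5, 0], -1],
    [[0, 0, 0], [33, -6, 0], -1],
    [[0, 0, 0], [33, -6, 0], -1],
  ],
)

```text
clock: 8.75
ee_pos: [0.4591, -0.2069, 0.093]
orientation: [0.033, 0.918, -0.076, 0.388]
contact_force: [-0.5, -0.2, -0.4]
finger_gap: 0.0004
finger_force: 0.2
```

>>> move_arm(
  steps=[
    [[0, 0, 0], [1, 0, 8], -1],
    [[0, 0, 0], [2, 0, 16], -1],
    [[0, 0, 0], [3, -1, 24], -1],
    [[0, 0, 0], [4, -1, 30], -1],
    [[0, 0, 0], [5, -1, 36], -1],
  ],
)

```text
clock: 9.25
ee_pos: [0.4631, -0.2074, 0.1279]
orientation: [0.033, 0.918, -0.076, 0.387]
contact_force: [-0.1, -0.3, -1.1]
finger_gap: -0.0001
finger_force: 0.2
```

```bash
python3 - <<'E'
from h import *
np.set_printoptions(precision=3,suppress=True)
o=env.observe();print(o['joint_pos'],o['ee_pos'],o['contact_force'])
cap('side','side4.png')
i=cv2.imread('pics/side4.png')[110:260,280:480]; cv2.imwrite('pics/s4c.png',cv2.resize(i,None,fx=3.5,fy=3.5))
E
```

```text
[-0.765 -0.579  2.535  0.759  0.624  0.47 ] [ 0.463 -0.207  0.128] [-0.081 -0.276 -1.068]
```

View pics/s4c.png

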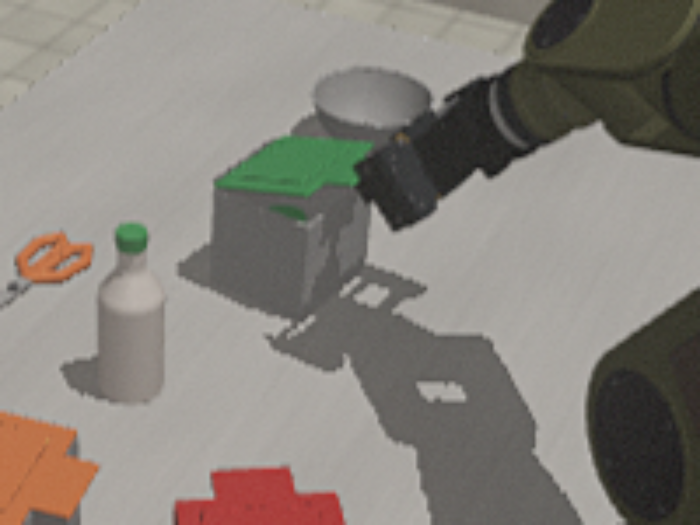

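The green lid is lifting: the gap above the box shows green pots at crop (290,210), and the box has stayed put. I continue along the arc.

>>> move_arm(
  steps=[
    [[0, 0, 0], [6, -1, 17], -1],
    [[0, 0, 0], [14, -2, 33], -1],
    [[0, 0, 0], [21, -4, 43], -1],
    [[0, 0, 0], [28, -5, 53], -1],
    [[0, 0, 0], [35, -6, 62], -1],
  ],
)

```text
clock: 9.8
ee_pos: [0.4983, -0.2131, 0.1891]
orientation: [0.033, 0.919, -0.076, 0.386]
contact_force: [0.0, 0.4, -0.9]
finger_gap: 0.0004
finger_force: 0.3
```

>>> move_arm(
  steps=[
    [[0, 0, 0], [12, -2, 10], -1],
    [[0, 0, 0], [24, -4, 18], -1],
    [[0, 0, 0], [34, -6, 23], -1],
    [[0, 0, 0], [44, -7, 27], -1],
    [[0, 0, 0], [53, -9, 30], -1],
  ],
)

```text
clock: 10.3
ee_pos: [0.5516, -0.222, 0.2187]
orientation: [0.033, 0.919, -0.076, 0.386]
contact_force: [0.0, 1.0, -0.0]
finger_gap: 0.0006
finger_force: 0.1
```

```bash
python3 - <<'E'
from h import *
np.set_printoptions(precision=3,suppress=True)
o=env.observe();print(o['joint_pos'],o['ee_pos'],o['contact_force'])
cap('side','side5.png')
i=cv2.imread('pics/side5.png')[110:260,280:480]; cv2.imwrite('pics/s5c.png',cv2.resize(i,None,fx=3.5,fy=3.5))
E
```

```text
[-0.633 -0.427  2.281  0.577  0.63   0.746] [ 0.552 -0.222  0.219] [ 0.004  0.988 -0.006]
```

View pics/s5c.png

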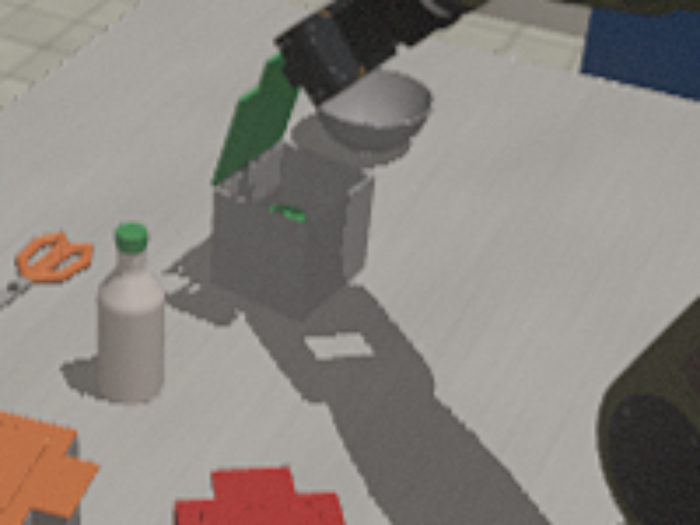

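The lid now stands near 75–80° with the box in place. I push it past balance, then retreat.

>>> move_arm(
  steps=[
    [[0, 0, 0], [11, -2, 1], -1],
    [[0, 0, 0], [22, -4, 1], -1],
    [[0, 0, 0], [33, -6, 0], -1],
    [[0, 0, 0], [44, -7, -2], -1],
    [[0, 0, 0], [54, -9, -4], -1],
  ],
)

```text
clock: 10.85
ee_pos: [0.6055, -0.2311, 0.2142]
orientation: [0.033, 0.919, -0.076, 0.386]
contact_force: [-0.0, -0.5, -0.3]
finger_gap: 0.0004
finger_force: 0.0
```

>>> move_arm(
  steps=[
    [[0, 0, 0], [6, -1, -2], -1],
    [[0, 0, 0], [6, -1, -2], -1],
    [[0, 0, 0], [6, -1, -2], -1],
    [[0, 0, 0], [-14, 2, 8], -1],
    [[0, 0, 0], [-44, 7, 23], -1],
  ],
)

```text
clock: 11.35
ee_pos: [0.5601, -0.2235, 0.2364]
orientation: [0.032, 0.919, -0.076, 0.385]
contact_force: [-0.6, -0.7, 0.9]
finger_gap: 0.0001
finger_force: 0.0
```

>>> move_arm(
  steps=[
    [[0, 0, 0], [-30, 5, 20], -1],
    [[0, 0, 0], [-60, 10, 50], -1],
    [[0, 0, 0], [-90, 15, 90], -1],
    [[0, 0, 0], [-120, 20, 120], -1],
    [[0, 0, 0], [-120, 20, 120], -1],
  ],
)

```text
clock: 11.85
ee_pos: [0.4396, -0.2049, 0.3664]
orientation: [0.038, 0.916, -0.076, 0.391]
contact_force: [0.3, 0.1, -0.2]
finger_gap: 0.0008
finger_force: 0.0
```

```bash
python3 - <<'E'
from h import *
np.set_printoptions(precision=3,suppress=True)
o=env.observe();print(o['joint_pos'],o['ee_pos'],o['contact_force'])
cap('side','side6.png')
E
```

```text
[-0.814 -0.826  2.265  0.514  1.063  0.818] [ 0.44  -0.205  0.366] [ 0.286  0.052 -0.154]
```

View pics/side6.png

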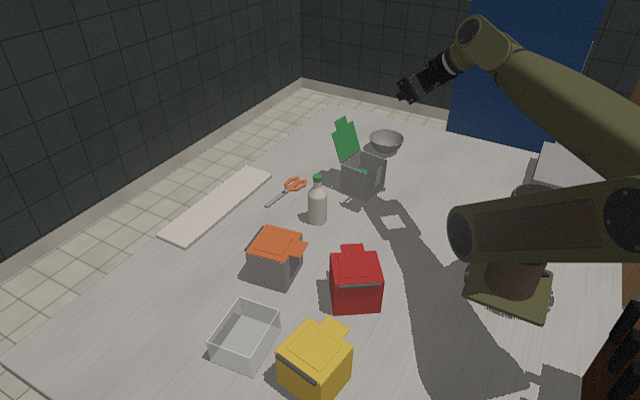

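The green lid leans back open at (346,140), the orange lid is shut at (278,243), and everything else is in place. I let it settle, check the lid against the predicted stop pose, then hand in.

>>> move_arm(
  steps=[
    [[0, 0, 0], [0, 0, 0], -1],
    [[0, 0, 0], [0, 0, 0], -1],
    [[0, 0, 0], [0, 0, 0], -1],
    [[0, 0, 0], [0, 0, 0], -1],
    [[0, 0, 0], [0, 0, 0], -1],
  ],
)

```text
clock: 12.4
ee_pos: [0.441, -0.2038, 0.3566]
orientation: [0.032, 0.919, -0.076, 0.386]
contact_force: [-0.4, -0.0, 0.6]
finger_gap: 0.0007
finger_force: 0.0
```

```bash
python3 - <<'E'
from h import *
c=cap('side','side7.png'); 
f=lambda n:cv2.imread('pics/'+n).astype(int)
g=lambda i:(i[:,:,1]-i[:,:,2]>35)&(i[:,:,1]-i[:,:,0]>25)
for n in('side6.png','side7.png'):
    m=g(f(n))[100:165,325:365]; y,x=np.where(m); print(n,m.sum(),y.min()+100,x[y==y.min()]+325)
for a in(1.6,1.75,1.95):
    h=np.array([.588,-.227]);e=np.array([.985,-.17])
    print(a,[proj('side',[*(h-.138*np.cos(a)*e+s*np.array([.17,.985])),.111+.138*np.sin(a)]).round(1) for s in(.03,-.03)])
E
```

```text
side6.png 792 116 [343 344 345]
side7.png 790 116 [343 344 345]
1.6 [array([346.8, 123.1]), array([357.6, 116.7])]
1.75 [array([341.7, 121.8]), array([352.5, 115.6])]
1.95 [array([335.1, 121.6]), array([345.9, 115.4])]
```

The lid is at rest, and its tab corner matches the 1.95 rad stop pose.

```bash
python3 -c "
from cell import env; print(env.job_done())"
```

```text
the job is handed in; nothing more can be done
None
```

The orange lid was tipped fully shut first, then the green lid was flipped back onto its stop at about 1.95 rad. The last pictures show both boxes, the bottle, tub, bowl and scissors where they stood, and the job was handed in at about 12.5 s.

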